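Lock the bar bottle opener onto its ball mount

ROBOT

A 7-joint arm with a two-finger parallel gripper is mounted at the origin on the work surface. World frame = base frame: x ahead of the robot, y to its left, z up, the work surface at z = 0. Lengths are in m, angles in rad, forces in N, time in s.
With the tool pointing down it reaches from about 0.425 to 0.875 m from the base axis. Payload 4.7 kg.
Tool frame: the origin (TCP) lies where the fingers leave the gripper's body, on its centre line; the fingertips stand 70 mm ahead of it and the grasp point (between the pads) lies 51 mm ahead of it; z points along the fingers, y is the line along which they close (so a half turn about z gives the same grasp; the last joint's range is limited). The gripper opens to 87 mm and grips with 3 to 60 N. Pads are 19 mm wide; open, the fingers measure 117 mm over their backs; the gripper's body (75 mm by 190 mm) begins 51 mm behind the grasp point.
Start: joints at [0.014, 0.321, -0.07, 1.45, 0.023, 1.371, -0.057], TCP at [0.65, -0, 0.292] pointing down, gripper open.
Joint ranges: [-2.86, 2.86], [-0.3, 2.09], [-1.38, 1.24], [0.06, 2.45], [-1.56, 4.7], [0.09, 2.05], [-2.69, 2.69]. Speed limits (rad/s): [2.57, 2.57, 3.14, 3.14, 3.14, 3.14, 3.14].

INTERFACE

Orientations are given as a rotation vector (axis times angle).
In Python, from bench import ctrl gives the robot as it stands.
- The arm moves only by the tool play_rows, never from a script. Its argument "increments" is a list that holds one entry, the list of rows, each a list of 7 numbers: the shift along the tool's x, y, z as a fraction of full scale, then the turn, a rotation vector about the tool's x, y, z as a fraction of full scale, then the gripper command: -1 is shut, 1 is fully open, values between are in proportion. A call has 1 to 8 rows; each row is the pose to reach, as a shift and turn from the pose commanded when the call began, along the tool's axes at that moment; what a row does not reach only later rows make up. Full scale, the value 1, is 0.1 m for a shift and 90 degrees for a turn. A row lasts 1/10 s, in which the tool goes at most 50 mm and 8.59 degrees, less where a joint would pass 70% of its speed; a pose out of reach is approached as far as the arm can. A call with a number of a shift or a turn outside -1 to 1 is refused whole. A call with a gripper value outside its range is refused whole. The fingers move at their own pace and stop on an object; "squeeze" is the grip in N (left out, the last holds). Time passes only in rows, so rows that repeat a pose let the fingers close. It gives the time, the measured TCP pose, the force, the opening and the grip force at its end, in the units of the state.
- ctrl.get_state(): the state, without advancing time (a new reading comes with each control period).
- ctrl.get_image(name): name is "scene" or "side" or "wrist"; returns the picture (420x560x3 uint8, red, green, blue); there is no depth.
- ctrl.get_calibration(name): a dict with "vertical_fov" (degrees; the focal length in pixels is half the picture's height over the tangent of half this angle, whatever the lens; pixels are square), "cx", "cy" (the principal point, pixels), "R" (3x3) and "t" (3): a world point X has camera coordinates R X + t; the wrist camera has in their place "T_tool_cam" (4x4, takes a point from camera to tool coordinates, whose origin is the TCP and whose axes are the flange's). Camera axes: x right, y down, z forward; pixel columns grow to the right and rows downward; lengths in m; the calibration is good to about 2 mm. A picture is of the moment at which its call begins: read the wrist's pose just before it. get_calibration takes no time and is no camera call.
- ctrl.close_job(): hands the job in; it is judged then, once.
The state is a dict: "time": time; "joint_positions": joint angles; "qd": joint speeds; "joint_torque": joint torques, N m; "position": TCP position; "tool_rot": TCP orientation; "ft_force": force on the tool from outside, world axes, zero at the start; "torque": the same for the moment, N m; "grip_width": opening from 0.0 (shut) to 1.0 (fully open); "grip_force": force on a finger pad.
Only numpy, scipy, OpenCV 4.12 (cv2) and the standard library are available. Lean on these libraries where they do the work, as an engineer would, in place of code of your own. Each camera call takes 0.05 s, during which the arm holds its last target. There are 200 camera calls.

TASK

Raise the handle of the red bottle-opener head fully, lower the head upright over the steel ball of the brass ball mount and push it down until it is fully home on the collar and stays there when you let go, then press the handle all the way down to lock it. Push steadily by feel, never with more than about 4 kg on the mount, let go at the end, and leave the other things on the tray where they stand.

Things in the scene. Friction and masses are not known exactly. Their poses are not given: they have to be found in the camera images.
- opener: Loose red metal bottle-opener head, about 0.6 kg: block 80 mm long (x -46 to +34), 50 mm wide (y), 46 mm high. Origin: on its underside, on the socket's axis; z up. Grip its flat upright sides at y = +-25 mm, above the 4 mm high foot ledges that reach out to y = +-34 mm. A steel crown-cap jaw projects 22 mm from its -x end, 22 to 30 mm high. Starts upright on the tray.
- opener_top (a point): Centre of the head's flat top, 46 mm straight above the socket's mouth. The socket (34 x 34 mm, 37 mm deep, open below) has a pawl that blocks it unless the handle is raised past about 1.6 rad, and two sprung pads that squeeze past the ball over the last 14 mm: up to about 10 N of push beyond the head's weight, then the collar stops it hard. Let go a few mm above home, it rides back up.
- handle_grip (a point): Centre of the black roller cross-bar at the handle's free end: a cylinder of 16 mm diameter, 24 mm long along the opener's y axis that turns freely on its pin (pinch its flat ends). It swings on a radius of 90 mm about the pivot; handle down, it is at x = +50, z = 52 mm in the opener's frame. The handle's bar is 14 mm wide, 6 mm thick.
- handle_pivot (a point): Pivot of the handle, its axis along the opener's y, at x = -40, z = 52 mm in the opener's frame.
- handle (a joint): Handle angle, rad: 0 = fully down (locked, lying along the opener's +x just above its top); grows as the cross-bar goes up and back over towards the opener's -x end; 2.0 = stop, fully raised. Friction hinge (under 1 N at the cross-bar), stays where it is left. If the ball is not home the pawl jams on it and stops the handle part-way; do not force it.
- ballmount: Fixed ball mount. Origin: on the tray at its upright axis. Round brass collar 76 mm across, 8 mm thick; above it a 16 mm neck and a steel ball of 30 mm diameter, centre 20 mm above the collar's top. Fully home, the head's underside rests on the collar, socket axis on the ball's axis, any yaw.
- mount_foot (a point): Centre of the top of the mount's round foot (84 mm across, 8 mm thick). The pillar above it is telescopic, clamped at an unmeasured height that differs each time: collar top 40 to 85 mm above the tray (ball top 75 to 120 mm), to be found by feel or sight. It does not give under load.
- coaster1: Green glass coaster, disc 90 mm across, 8 mm thick; origin under its centre. Leave alone.
- coaster2: Another green glass coaster, the same. Leave alone.
- coaster3: Third green glass coaster, the same. Leave alone.
- decanter: Crystal decanter with stopper, 112 mm in diameter, 243 mm high; origin under its centre. Leave alone.
- tongs: Steel ice tongs lying flat, 170 mm long, 10 mm high; origin on the tray at the middle. Leave alone.
- shaker: Steel cocktail shaker, 86 mm in diameter, 200 mm high; origin under its centre. Leave alone.
- tumbler: Glass tumbler, 80 mm in diameter, 90 mm high; origin under its centre. Leave alone.
Not all that is in view belongs to the job. Several things have the shape of the opener; the one meant has the colours described above.

How it is judged:
By the outcome, as a careful person would: the job done as asked, in the order asked, and still so for the second after the job is handed in, with the robot touching nothing.
It also fails if it takes over 72 s, if anything falls off the work surface, if the arm or the gripper's body presses on something with over 40 N, if the wrist force passes 120 N, or if a joint passes its speed limit or range.

## Working session

There is one attempt and no reset: what is moved stays moved. The work goes in short steps, Python scripts to look and compute and a tool call to move; the robot and the scene stay as the last step left them, time stands still between calls to the robot, and variables do not carry over. Pictures are saved under pics/ and viewed, at most 10 in all, crops included, and the job is handed in when it is done.

Besides the shell and the picture viewer there is one more tool, called after "Emit:" as name(argument=value, ...) on one line, values as JSON. play_rows: Moves the arm, as the interface text tells. Shift numbers are shares of 0.1 m and turn numbers shares of 90 degrees, none past 1 either way. Its arguments: {"type":"object","properties":{"increments":{"type":"array"},"squeeze":{"type":"number"}},"required":["increments"]}

```bash
mkdir -p pics; ls
python3 - <<'E'
from bench import ctrl
import cv2,numpy as np
s=ctrl.get_state();print({k:np.round(v,3).tolist() for k,v in s.items()})
a=[ctrl.get_image(n) for n in("scene","side","wrist")]
for n,i in zip(("scene","side","wrist"),a):
  cv2.imwrite(f"pics/{n}0.png",i[:,:,::-1]); c=ctrl.get_calibration(n); print(n,{k:np.round(v,4).tolist() for k,v in c.items()})
E
```

```text
pics
{'time': 0.0, 'joint_positions': [0.014, 0.322, -0.07, 1.452, 0.023, 1.371, -0.057], 'qd': [-0.001, -0.0, -0.0, 0.001, -0.001, -0.001, 0.001], 'joint_torque': [-0.0, -49.128, -0.404, -31.253, -0.064, 0.044, 0.0], 'position': [0.65, -0.0, 0.291], 'tool_rot': [-2.221, -2.22, 0.002], 'ft_force': [0.891, 0.361, -0.351], 'torque': [-0.022, 0.038, 0.008], 'grip_force': 0.0, 'grip_width': 0.999}
scene {'vertical_fov': 56.3833, 'cx': 283.4401, 'cy': 206.6558, 'R': [[0.6334, 0.7736, 0.0178], [0.4389, -0.3403, -0.8316], [-0.6373, 0.5346, -0.5551]], 't': [-0.3363, -0.1992, 1.6539]}
side {'vertical_fov': 54.3685, 'cx': 273.7833, 'cy': 210.9012, 'R': [[0.9088, -0.4172, -0.0068], [-0.3202, -0.6868, -0.6525], [0.2675, 0.5952, -0.7578]], 't': [-0.4984, 0.1823, 1.1778]}
wrist {'vertical_fov': 61.6713, 'cx': 281.3392, 'cy': 206.4681, 'T_tool_cam': [[0.0004, -0.952, -0.3061, 0.0844], [1.0, 0.0002, 0.0005, 0.0008], [-0.0004, -0.3061, 0.952, -0.0929], [0.0, 0.0, 0.0, 1.0]]}
```

View pics/scene0.png

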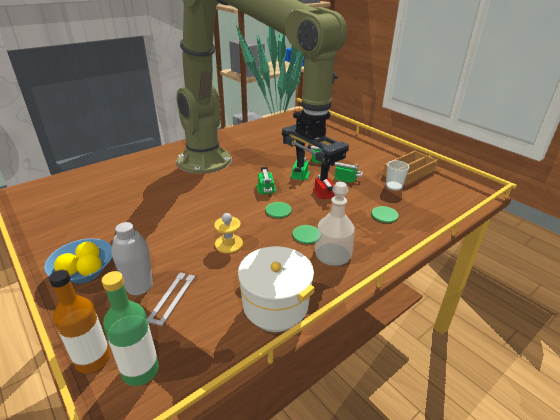

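View pics/side0.png

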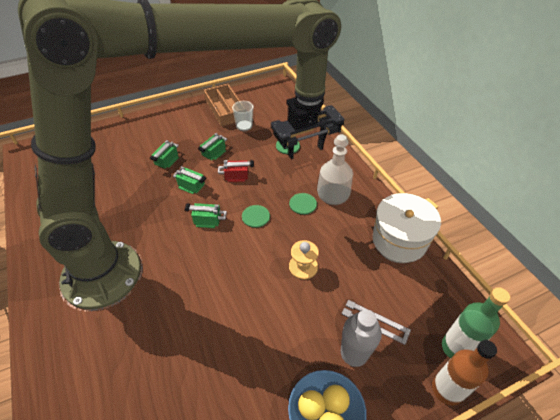

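Scene view: opener-shaped heads are one red (323,187) and four green (266,182), (300,170), (320,153), (345,173). In the side view the red one is at (236,172) and the green ones are at (166,154), (213,147), (190,180), (205,215). The red one fits the description. The brass mount is at (228,235) in scene and (304,260) in side. I'll confirm the red head in an enlarged crop.

```bash
cat > h.py <<'E'
import numpy as np,cv2
from bench import ctrl
from scipy.spatial.transform import Rotation as Ro
def cam(n,s=None):
    c=ctrl.get_calibration(n); f=210/np.tan(np.radians(c["vertical_fov"])/2)
    if "R" in c: R=np.array(c["R"]);t=np.array(c["t"])
    else:
        T=np.eye(4);T[:3,:3]=Ro.from_rotvec(s["tool_rot"]).as_matrix();T[:3,3]=s["position"]
        M=np.linalg.inv(T@np.array(c["T_tool_cam"]));R=M[:3,:3];t=M[:3,3]
    return f,c["cx"],c["cy"],R,t
def ray(C,p):
    f,cx,cy,R,t=C; d=R.T@np.array([(p[0]-cx)/f,(p[1]-cy)/f,1]); return -R.T@t,d/np.linalg.norm(d)
def onz(C,p,z):
    o,d=ray(C,p); return o+d*(z-o[2])/d[2]
def proj(C,X):
    f,cx,cy,R,t=C; q=R@np.array(X)+t; return np.array([cx+f*q[0]/q[2],cy+f*q[1]/q[2]])
def tri(*cp):
    A=np.zeros((3,3));b=np.zeros(3);L=[ray(*x) for x in cp]
    for o,d in L: P=np.eye(3)-np.outer(d,d);A+=P;b+=P@o
    X=np.linalg.solve(A,b); return X,[round(float(np.linalg.norm(np.cross(X-o,d)))*1e3,1) for o,d in L]
def red(im):
    h=cv2.cvtColor(im,cv2.COLOR_RGB2HSV); return (((h[...,0]<6)|(h[...,0]>174))&(h[...,1]>170)&(h[...,2]>70)).astype(np.uint8)
E
python3 - <<'E'
from h import *
for n in("scene","side","wrist"):
    im=cv2.imread(f"pics/{n}0.png")[:,:,::-1].copy();k,l,st,ce=cv2.connectedComponentsWithStats(red(im))
    print(n,[(st[i].tolist(),ce[i].round(1).tolist()) for i in range(1,k) if st[i][4]>25])
a=cv2.imread("pics/side0.png")[130:230,140:275];b=cv2.imread("pics/side0.png")[225:290,265:345];w=cv2.imread("pics/wrist0.png")
c=np.zeros((600,800,3),np.uint8)
c[:300,:400]=cv2.resize(a,(400,300),interpolation=2);c[:300,400:]=cv2.resize(b,(400,300),interpolation=2)
c[300:,:400]=cv2.resize(w,(400,300));s=cv2.imread("pics/scene0.png")[205:260,195:265];c[300:,400:]=cv2.resize(s,(400,300),interpolation=2)
cv2.imwrite("pics/c1.png",c)
E
```

```text
scene [([313, 178, 22, 21, 256], [321.9, 189.9])]
side [([224, 167, 24, 15, 315], [235.9, 173.7])]
wrist []
```

View pics/c1.png

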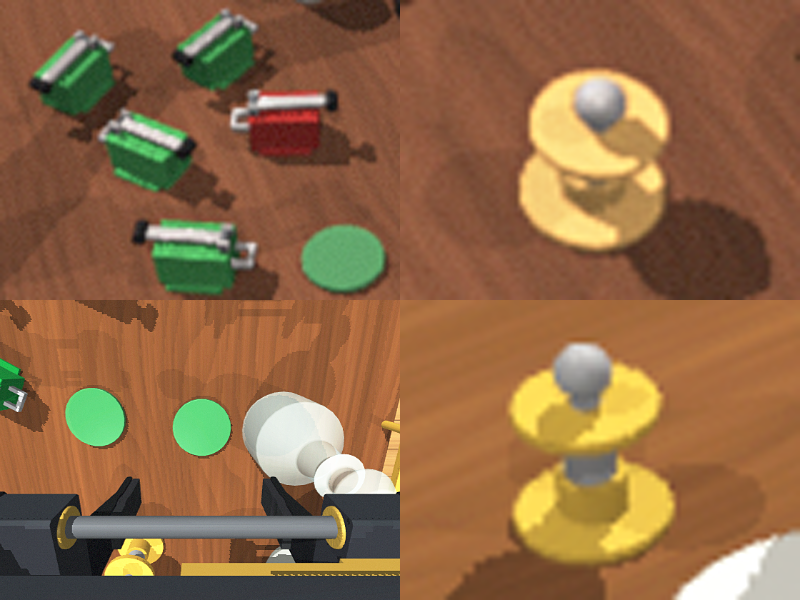

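The crop confirms the one red head: its jaw points left in the side view, near pixel (220,170), and the black cross-bar is down at about (252,163). The ball is at side (305,247) and scene (227,218).

Run:
```python
from h import *
S=cam("scene");D=cam("side")
print("ball",tri((S,(226.9,217.8)),(D,(305,247.3))))
print("red",tri((S,(321.9,189.9)),(D,(235.9,173.7))))
bar=onz(D,(252,163.5),.052);jaw=onz(D,(220,170.5),.026);print("bar",bar,"jaw",jaw, np.degrees(np.arctan2(*(bar-jaw)[1::-1])))
for n,z in (("g1",(166,154)),("g2",(213,147)),("g3",(190,180)),("g4",(205,215))): print(n,onz(D,z,.03))
for n,z in (("c1",(256,216)),("c2",(303,204)),("c3",(288,146))): print(n,onz(D,z,.008))
for n,z in (("dec",(335,197)),("tumb",(244,127)),("pot",(405,250)),("shak",(358,360)),("tongs",(375,321))): print(n,onz(D,z,.0))
st=ctrl.get_state();print(Ro.from_rotvec(st["tool_rot"]).as_matrix().round(3))
```

```text
ball (array([ 0.54044868, -0.22265122,  0.09730949]), [0.7, 0.7])
red (array([0.49911123, 0.20887968, 0.01283114]), [0.4, 0.4])
bar [0.55551614 0.19370781 0.052     ] jaw [0.45097336 0.23449375 0.026     ] -21.31256678309334
g1 [0.30285067 0.39361268 0.03      ]
g2 [0.46875545 0.35822659 0.03      ]
g3 [0.34215867 0.2295873  0.03      ]
g4 [0.33903673 0.06014774 0.03      ]
c1 [0.48881502 0.0062156  0.008     ]
c2 [ 0.64837615 -0.01156764  0.008     ]
c3 [0.73094102 0.27017199 0.008     ]
dec [ 0.76340119 -0.02273879  0.        ]
tumb [0.62799196 0.45571098 0.        ]
pot [ 0.84410438 -0.29874096  0.        ]
shak [ 0.53788766 -0.52204648  0.        ]
tongs [ 0.63416415 -0.45279544  0.        ]
[[-0.     1.    -0.001]
 [ 1.     0.    -0.   ]
 [-0.    -0.001 -1.   ]]
```

Emit:
play_rows(increments=[[[-0.5,-0.3,0,0,0,0,1],[-0.9,-0.7,0,0,0,0,1],[-1,-1,0,0,0,0,1],[-1,-1,0,0,0,0,1]]])

```text
time: 0.55
position: [0.5451, -0.1053, 0.2916]
tool_rot: [-2.23, -2.211, 0.007]
ft_force: [0.3, 0.6, 0.8]
grip_width: 1.006
grip_force: 0.0
```

Emit:
play_rows(increments=[[[-0.5,0,0,0,0,0,1],[-0.9,0,0,0,0,0,1],[-1,0,0,0,0,0,1],[-1,0,0,0,0,0,1],[-1,0,0,0,0,0,1]]])

```text
time: 1.05
position: [0.5506, -0.1981, 0.292]
tool_rot: [-2.219, -2.223, -0.002]
ft_force: [0.3, 0.6, 0.4]
grip_width: 0.999
grip_force: 0.0
```

Run:
```python
from h import *
s=ctrl.get_state();im=ctrl.get_image("wrist");cv2.imwrite("pics/m1.png",im[:,:,::-1])
np.savez("m1.npz",position=s["position"],tool_rot=s["tool_rot"]);print(s["position"],s["time"],np.abs(s["qd"]).max(),proj(cam("wrist",s),(.5404,-.2227,.0973)))
```

```text
[ 0.55062652 -0.19806916  0.29198017] 1.05 0.01736092254875345 [268.49908793 224.84295931]
```

Emit:
play_rows(increments=[[[-0.4,-0.3,0,0,0,0,1],[-0.6,-0.5,0,0,0,0,1],[-0.6,-0.5,0,0,0,0,1],[-0.6,-0.5,0,0,0,0,1],[-0.6,-0.5,0,0,0,0,1]]])

```text
time: 1.6
position: [0.5013, -0.2575, 0.2924]
tool_rot: [-2.217, -2.226, -0.002]
ft_force: [0.8, -0.3, -0.3]
grip_width: 1.001
grip_force: 0.0
```

Run:
```python
from h import *
s=ctrl.get_state();im=ctrl.get_image("wrist");cv2.imwrite("pics/m2.png",im[:,:,::-1])
np.savez("m2.npz",position=s["position"],tool_rot=s["tool_rot"]);print(s["position"],s["time"],np.abs(s["qd"]).max(),proj(cam("wrist",s),(.5404,-.2227,.0973)))
a=cv2.imread("pics/m1.png");b=im[:,:,::-1]
cv2.imwrite("pics/c2.png",np.hstack([cv2.resize(a,(400,300)),cv2.resize(b,(400,300))]))
```

```text
[ 0.50133525 -0.25753672  0.29236726] 1.6 0.006563890978559507 [327.62104159 157.08130288]
```

View pics/c2.png

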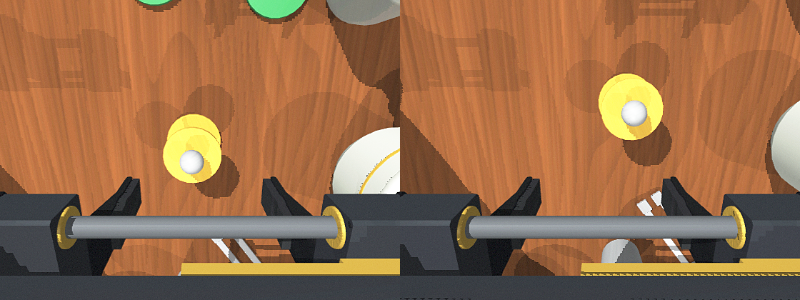

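Both views show the ball on the brass mount, at about (268,226) in the first picture and (327,158) in the second (full-size pixels). I'll segment the ball and collar.

Run:
```python
from h import *
S=cam("scene");D=cam("side");L=[]
for n,p in (("m1",(268,225)),("m2",(327,157))):
    im=cv2.imread(f"pics/{n}.png");h=cv2.cvtColor(im,cv2.COLOR_BGR2HSV);C=cam("wrist",np.load(n+".npz"))
    m=((h[...,1]<70)).astype(np.uint8);r=np.zeros_like(m);cv2.circle(r,p,34,1,-1);m&=r
    k,l,st,ce=cv2.connectedComponentsWithStats(m);i=1+np.argmax(st[1:,4])
    c,_=cv2.findContours((l==i).astype(np.uint8),0,2);q,rad=cv2.minEnclosingCircle(c[0]);print(n,st[i],ce[i],q,rad)
    L.append((C,q))
    y=((h[...,0]>20)&(h[...,0]<34)&(h[...,1]>110)&(h[...,2]>100)).astype(np.uint8);r=np.zeros_like(m);cv2.circle(r,p,75,1,-1);y&=r
    print(" yellow",cv2.boundingRect(y))
X,e=tri(*L);print(X,e);print(tri(*L,(S,(226.9,217.8)),(D,(305,247.3))))
for C,q in L: print("depth",(C[3]@X+C[4])[2], "f",C[0], "r px expected", C[0]*.015/(C[3]@X+C[4])[2])
```

```text
m1 [252 210  34  34 904] [268.04646018 226.56526549] (268.02801513671875, 226.61520385742188) 16.983230590820312
 yellow (228, 160, 82, 96)
m2 [ 310  141   36   36 1035] [327.60289855 158.34009662] (327.70269775390625, 158.35134887695312) 18.264551162719727
 yellow (278, 103, 90, 93)
[ 0.540101   -0.22321777  0.10029   ] [0.0, 0.0]
(array([ 0.5403739 , -0.22341967,  0.09804873]), [0.7, 0.2, 1.2, 0.5])
depth 0.30454526974696733 f 351.7805178733191 r px expected 17.326513632879475
depth 0.2868538629688188 f 351.7805178733191 r px expected 18.395107925297026
```

Emit:
play_rows(increments=[[[0.5,0,0,0,0,0,1],[1,0,0,0,0,0,1],[1,0,0,0,0,0,1]]])

```text
time: 1.95
position: [0.5017, -0.1502, 0.2924]
tool_rot: [-2.204, -2.235, -0.006]
ft_force: [0.5, -0.1, 1.0]
grip_width: 1.001
grip_force: 0.0
```

Emit:
play_rows(increments=[[[0.5,0,0,0,0,0,1],[1,0,0,0,0,0,1],[1,0,0,0,0,0,1]]])

```text
time: 2.25
position: [0.5006, -0.0503, 0.2925]
tool_rot: [-2.204, -2.236, -0.005]
ft_force: [0.1, -0.0, -0.3]
grip_width: 1.001
grip_force: 0.0
```

Emit:
play_rows(increments=[[[0.5,0,0,0,0,0,1],[1,0,0,0,0,0,1],[1,0,0,0,0,0,1]]])

```text
time: 2.55
position: [0.4995, 0.0495, 0.2925]
tool_rot: [-2.203, -2.236, -0.005]
ft_force: [0.2, 0.9, -0.3]
grip_width: 1.0
grip_force: 0.0
```

Emit:
play_rows(increments=[[[0.5,0,0,0,0,0,1],[0.9,0,0,0,0,0,1],[0.9,0,0,0,0,0,1],[0.9,0,0,0,0,0,1]]])

```text
time: 2.95
position: [0.4998, 0.1318, 0.2921]
tool_rot: [-2.216, -2.227, 0.0]
ft_force: [1.1, 0.0, 0.4]
grip_width: 1.0
grip_force: 0.0
```

Run:
```python
from h import *
s=ctrl.get_state();im=ctrl.get_image("wrist");cv2.imwrite("pics/o1.png",im[:,:,::-1])
np.savez("o1.npz",position=s["position"],tool_rot=s["tool_rot"]);print(s["position"],s["time"],np.abs(s["qd"]).max(),proj(cam("wrist",s),(.5,.21,.03)))
```

```text
[0.499762   0.13178202 0.29212895] 2.95 0.04347332816117234 [281.0714847  100.05162091]
```

Emit:
play_rows(increments=[[[-0.3,0.4,0,0,0,0,1],[-0.5,0.5,0,0,0,0,1],[-0.5,0.5,0,0,0,0,1],[-0.5,0.5,0,0,0,0,1]]])

```text
time: 3.4
position: [0.55, 0.0786, 0.292]
tool_rot: [-2.224, -2.218, 0.001]
ft_force: [-0.4, 0.5, 0.4]
grip_width: 1.001
grip_force: 0.0
```

Run:
```python
from h import *
s=ctrl.get_state();im=ctrl.get_image("wrist");cv2.imwrite("pics/o2.png",im[:,:,::-1])
np.savez("o2.npz",position=s["position"],tool_rot=s["tool_rot"]);print(s["position"],s["time"],np.abs(s["qd"]).max())
w=[]
for n in("o1","o2"):
    p=proj(cam("wrist",np.load(n+".npz")),(.5,.21,.03)).astype(int);print(p);a=cv2.imread(f"pics/{n}.png")
    x0=max(0,p[0]-80);y0=max(0,p[1]-80);print(n,x0,y0);w.append(cv2.resize(a[y0:y0+160,x0:x0+160],(400,400),interpolation=2))
cv2.imwrite("pics/c3.png",np.hstack(w))
```

```text
[0.5500067  0.07863521 0.29195349] 3.4 0.03546599319606413
[281 100]
o1 201 20
[225  39]
o2 145 0
```

View pics/c3.png

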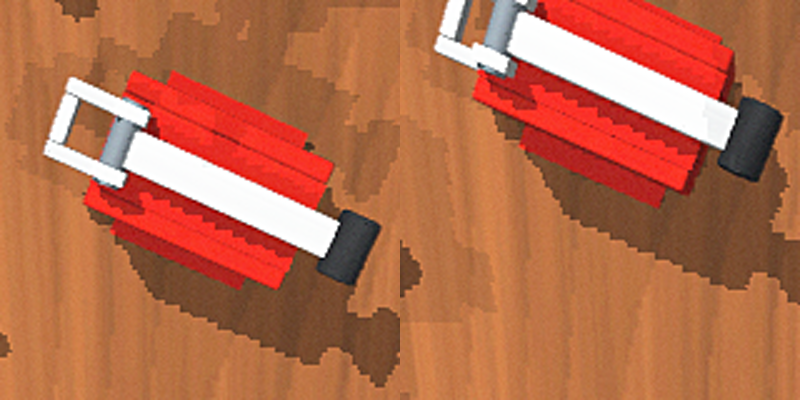

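The crops show the handle down and the roller at about (341,118) in o1 and (285,55) in o2. The top's +x corners are at about (334,85) and (311,135) in o1.

Run:
```python
from h import *
Q={}
for n,r0,o in (("o1",(340,118),(201,20)),("o2",(285,55),(145,0))):
    im=cv2.imread(f"pics/{n}.png");h=cv2.cvtColor(im,cv2.COLOR_BGR2HSV);C=cam("wrist",np.load(n+".npz"))
    def rect(m,c,r):
        k=np.zeros(m.shape,np.uint8);cv2.circle(k,c,r,1,-1);k&=m.astype(np.uint8)
        N,l,st,ce=cv2.connectedComponentsWithStats(k);i=1+np.argmax(st[1:,4]);ct,_=cv2.findContours((l==i).astype(np.uint8),0,2);return cv2.minAreaRect(ct[0])
    a=rect((h[...,1]<80)&(h[...,2]<110),r0,20);b=rect((h[...,1]<40)&(h[...,2]>215),(r0[0]-50,r0[1]-22),48);print(n,a,b)
    Q[n]=(C,a[0],b,o)
X,e=tri(*[(Q[n][0],Q[n][1]) for n in Q]);print("roller",X,e)
def t(p,q): 
    f=lambda n,p:(Q[n][0],(p[0]*.4+Q[n][3][0],p[1]*.4+Q[n][3][1]))
    return tri(f("o1",p),f("o2",q))
print("top corners +x",t((332,163),(335,48)),t((276,288),(287,190)))
# o1 geometry on z planes
C=Q["o1"][0];g=lambda p,z:onz(C,(p[0]*.4+201,p[1]*.4+20),z)
P=[g(p,.046) for p in((332,163),(276,288),(85,200),(130,72))];print(np.round(P,4));
print("centre",np.mean(P,0));
for i,j in((0,3),(1,2)):print(np.degrees(np.arctan2(*(P[i]-P[j])[1::-1])),np.linalg.norm(P[i]-P[j]))
print(np.degrees(np.arctan2(*(P[0]-P[1])[1::-1]))-90,np.linalg.norm(P[0]-P[1]))
for n in Q:
  bp=cv2.boxPoints(Q[n][2]);w=np.array([onz(Q[n][0],p,.055) for p in bp]);print(n,"bar centre",w.mean(0),[np.degrees(np.arctan2(*(w[(k+1)%4]-w[k])[1::-1])).round(1) for k in range(4)])
```

```text
o1 ((339.7723693847656, 118.67256927490234), (16.460182189941406, 27.40323829650879), 24.22774314880371) ((292.873291015625, 97.07876586914062), (88.88487243652344, 15.807271957397461), 24.443954467773438)
o2 ((284.6041259765625, 55.34507751464844), (17.89605712890625, 30.73101043701172), 21.370620727539062) ((234.36798095703125, 32.10615539550781), (93.93669128417969, 17.23435401916504), 24.623563766479492)
roller [0.55383184 0.19444905 0.05416389] [0.1, 0.1]
top corners +x (array([0.54864007, 0.22393469, 0.04463223]), [0.6, 0.6]) (array([0.53038896, 0.17795608, 0.03663335]), [0.8, 0.8])
[[0.548  0.2235 0.046 ]
 [0.529  0.1785 0.046 ]
 [0.4575 0.2101 0.046 ]
 [0.4749 0.2536 0.046 ]]
centre [0.50236183 0.21640423 0.046     ]
-22.370763822530357 0.07899816836379181
-23.875403933296862 0.0781889300482419
-22.86950220146514 0.04888699857304831
o1 bar centre [0.51111519 0.21277152 0.055     ] [np.float64(63.4), np.float64(-22.9), np.float64(-112.6), np.float64(156.8)]
o2 bar centre [0.51169738 0.21246877 0.055     ] [np.float64(59.3), np.float64(-22.9), np.float64(-116.8), np.float64(156.8)]
```

```bash
cat >> h.py <<'E'
def go(x,y,z,yaw=None,s=None):
    "units to reach TCP x,y,z with tool y-axis opposite the opener's y (opener yaw in deg), tool straight down"
    s=s or ctrl.get_state();R=Ro.from_rotvec(s["tool_rot"]).as_matrix();d=R.T@(np.array([x,y,z])-s["position"])/.1
    r=np.zeros(3)
    if yaw is not None:
        a=np.radians(yaw);xh=np.array([np.cos(a),np.sin(a),0]);T=np.c_[xh,-np.array([-xh[1],xh[0],0]),[0,0,-1]]
        r=Ro.from_matrix(R.T@T).as_rotvec()/(np.pi/2)
    print("shift",d.round(3),"turn",r.round(3),"t",round(s["time"],2),"pos",np.round(s["position"],4),"F",np.round(s["ft_force"],1),"q7",round(s["joint_positions"][6],2))
E
python3 -c "
from h import *
go(.554,.1946,.2,-22.9)"
```

```text
shift [1.147 0.043 0.922] turn [-1.000e-03  0.000e+00  1.254e+00] t 3.45 pos [0.5497 0.0799 0.2921] F [1.2 0.3 0.7] q7 -0.21
```

Emit:
play_rows(increments=[[[0.4,0,0,0,0,0.09,1],[0.8,0,0,0,0,0.18,1],[1,0,0,0,0,0.27,1],[1,0,0,0,0,0.36,1],[1,0,0,0,0,0.45,1],[1,0,0,0,0,0.54,1],[1,0,0,0,0,0.627,1]]])

```text
time: 4.15
position: [0.5491, 0.1812, 0.2925]
tool_rot: [-3.009, -0.902, -0.0]
ft_force: [-0.5, 0.1, -0.1]
grip_width: 0.998
grip_force: 0.0
```

```bash
python3 -c "
from h import *
go(.554,.1946,.2,-22.9)"
```

```text
shift [ 0.114 -0.084  0.925] turn [-0.    -0.     0.625] t 4.15 pos [0.5491 0.1812 0.2925] F [-0.5  0.1 -0.1] q7 -1.38
```

Emit:
play_rows(increments=[[[0.05,-0.04,0.3,0,0,0.09,1],[0.114,-0.084,0.6,0,0,0.18,1],[0.114,-0.084,0.92,0,0,0.27,1],[0.114,-0.084,0.92,0,0,0.36,1],[0.114,-0.084,0.92,0,0,0.45,1],[0.114,-0.084,0.92,0,0,0.54,1],[0.114,-0.084,0.92,0,0,0.625,1],[0.114,-0.084,0.92,0,0,0.625,1]]])

```text
time: 4.95
position: [0.5541, 0.1943, 0.2005]
tool_rot: [-3.08, 0.615, 0.0]
ft_force: [1.1, -0.9, 0.0]
grip_width: 1.001
grip_force: 0.0
```

```bash
python3 -c "
from h import *
go(.554,.1946,.104,-22.9)"
```

```text
shift [-0.002 -0.002  0.965] turn [-0.     0.     0.003] t 4.95 pos [0.5541 0.1943 0.2005] F [ 1.1 -0.9  0. ] q7 -2.37
```

Emit:
play_rows(increments=[[[0,0,0.4,0,0,0,1],[0,0,0.75,0,0,0,0.3],[0,0,0.965,0,0,0,0],[0,0,0.965,0,0,0,-0.2],[0,0,0.965,0,0,0,-1],[0,0,0.965,0,0,0,-1],[0,0,0.965,0,0,0,-1],[0,0,0.965,0,0,0,-1]]], squeeze=8)

```text
time: 5.75
position: [0.5556, 0.1936, 0.1051]
tool_rot: [-3.079, 0.617, -0.003]
ft_force: [-0.0, -0.1, 0.4]
grip_width: 0.445
grip_force: 0.0
```

Emit:
play_rows(increments=[[[0,0,0,0,0,0,-1],[0,0,0,0,0,0,-1]]])

```text
time: 5.95
position: [0.5551, 0.1934, 0.1042]
tool_rot: [-3.08, 0.618, -0.001]
ft_force: [0.6, 0.4, -0.7]
grip_width: 0.275
grip_force: 8.0
```

Emit:
play_rows(increments=[[[-0.01,0,-0.134,0,0,0,-1],[-0.04,0,-0.266,0,0,0,-1],[-0.09,0,-0.391,0,0,0,-1],[-0.157,0,-0.508,0,0,0,-1],[-0.241,0,-0.613,0,0,0,-1],[-0.341,0,-0.705,0,0,0,-1],[-0.452,0,-0.781,0,0,0,-1],[-0.574,0,-0.839,0,0,0,-1]]])

```text
time: 6.75
position: [0.501, 0.2158, 0.1882]
tool_rot: [-3.08, 0.617, -0.001]
ft_force: [-0.6, 0.9, -5.2]
grip_width: 0.275
grip_force: 8.0
```

Emit:
play_rows(increments=[[[-0.129,0,-0.019,0,0,0,-1],[-0.262,0,-0.039,0,0,0,-1],[-0.397,0,-0.038,0,0,0,-1]]])

```text
time: 7.05
position: [0.4651, 0.2312, 0.1926]
tool_rot: [-3.079, 0.618, -0.004]
ft_force: [1.3, 0.2, -0.0]
grip_width: 0.272
grip_force: 8.0
```

Emit:
play_rows(increments=[[[-0.133,0,0.02,0,0,0,-1],[-0.262,0,0.061,0,0,0,-1],[-0.31,0,0.082,0,0,0,-1],[-0.32,0,0.086,0,0,0,-1]]])

```text
time: 7.45
position: [0.4348, 0.2442, 0.1834]
tool_rot: [-3.08, 0.615, -0.0]
ft_force: [-0.6, -0.3, 8.7]
grip_width: 0.274
grip_force: 8.0
```

Run:
```python
from h import *
s=ctrl.get_state();print(s["time"],s["position"],s["ft_force"])
w=[]
for n,sl in(("side",(slice(120,210),slice(170,290))),("scene",(slice(130,220),slice(270,390)))):
    i=ctrl.get_image(n);cv2.imwrite(f"pics/h_{n}.png",i[:,:,::-1]);w.append(cv2.resize(i[sl][:,:,::-1],(400,300),interpolation=2))
cv2.imwrite("pics/c4.png",np.hstack(w))
```

```text
7.45 [0.43479773 0.24417088 0.18341127] [-0.57835901 -0.32107269  8.71458278]
```

View pics/c4.png

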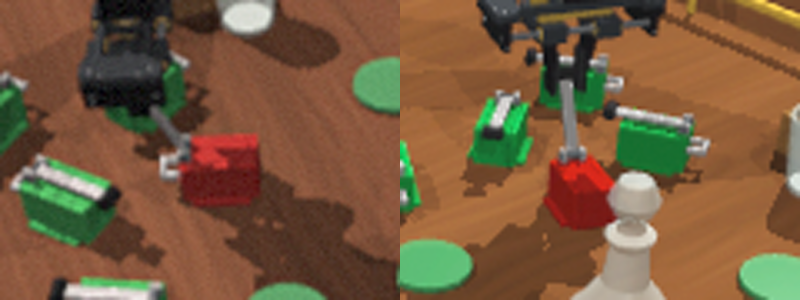

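The handle is fully raised: the roller is at z≈0.132, x≈−78 mm in the opener's frame, and the 8.7 N shows it's on its stop. The head hasn't moved. Release and back off.

Emit:
play_rows(increments=[[[0,0,-0.03,0,0,0,-1],[0,0,-0.03,0,0,0,1],[0,0,-0.03,0,0,0,1],[0,0,-0.03,0,0,0,1],[0,0,-0.4,0,0,0,1],[0,0,-0.8,0,0,0,1],[0.4,0,-1,0,0,0,1],[0.45,0,-1,0,0,0,1]]])

```text
time: 8.35
position: [0.4819, 0.2238, 0.2865]
tool_rot: [-3.076, 0.624, -0.012]
ft_force: [0.7, -0.2, -0.1]
grip_width: 0.824
grip_force: 0.0
```

Emit:
play_rows(increments=[[[0,0,0,0,0,0,1],[0,0,0,0,0,0,1]]])

```text
time: 8.55
position: [0.4762, 0.2259, 0.2816]
tool_rot: [3.079, -0.617, -0.004]
ft_force: [-0.1, 0.5, 0.0]
grip_width: 0.968
grip_force: 0.0
```

Run:
```python
from h import *
s=ctrl.get_state();im=ctrl.get_image("wrist");cv2.imwrite("pics/p1.png",im[:,:,::-1])
np.savez("p1.npz",position=s["position"],tool_rot=s["tool_rot"]);C=cam("wrist",s)
print(s["position"],s["time"]);p=proj(C,(.508,.214,.046));print(p)
x0,y0=int(p[0])-80,int(p[1])-100;print(x0,y0);cv2.imwrite("pics/c5.png",cv2.resize(im[y0:y0+180,x0:x0+180][:,:,::-1],(540,540),interpolation=2))
```

```text
[0.47618936 0.22589112 0.28155756] 8.55
[279.61733039 151.07257714]
199 51
```

View pics/c5.png

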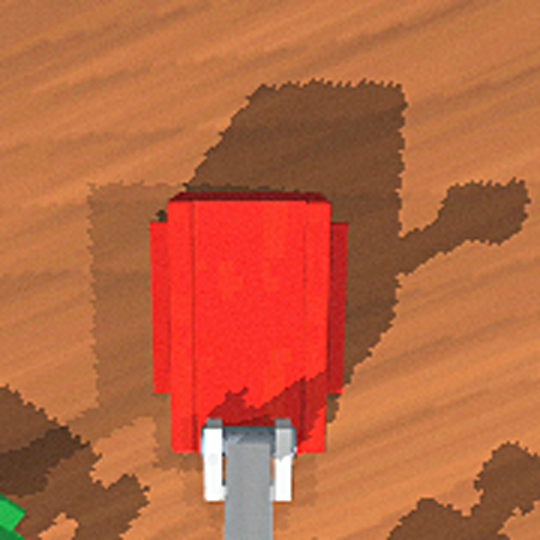

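Head upright, handle raised towards −x. Top corners in full pixels: (255.7,118.3), (309,118.3), (256.7,201.7), (307.3,201.7).

Run:
```python
from h import *
C=cam("wrist",np.load("p1.npz"));P=[onz(C,(199+a/3,51+b/3),.046) for a,b in((170,202),(330,202),(173,452),(325,452))]
print(np.round(P,4));xc=(P[0]+P[1])/2-(P[2]+P[3])/2;y=np.degrees(np.arctan2(xc[1],xc[0]));print(y,np.linalg.norm(xc),np.linalg.norm(P[0]-P[1]),np.linalg.norm(P[2]-P[3]))
u=xc/np.linalg.norm(xc);o=np.mean(P,0)+.006*u;print("origin",o)
go(o[0],o[1],.18,y)
go(o[0],o[1],.079,y)
```

```text
[[0.5438 0.2226 0.046 ]
 [0.5251 0.1779 0.046 ]
 [0.4711 0.2538 0.046 ]
 [0.452  0.2081 0.046 ]]
-22.821612049480855 0.07910138110906839 0.048391559047103946 0.049470160659445574
origin [0.5035242  0.21326225 0.046     ]
shift [0.307 0.011 1.014] turn [0.001 0.001 0.002] t 8.6 pos [0.4759 0.2261 0.2815] F [ 0.1 -0.2 -0.8] q7 -2.47
shift [0.309 0.009 2.024] turn [0.001 0.001 0.002] t 8.6 pos [0.4759 0.2261 0.2815] F [ 0.1 -0.2 -0.8] q7 -2.47
```

Emit:
play_rows(increments=[[[0.2,0,0.3,0,0,0,1],[0.308,0.01,0.6,0,0,0,1],[0.308,0.01,0.9,0,0,0,1],[0.308,0.01,1,0,0,0,1]]])

```text
time: 9.0
position: [0.5024, 0.2124, 0.1787]
tool_rot: [3.077, -0.616, -0.01]
ft_force: [-0.7, -0.3, -0.2]
grip_width: 0.999
grip_force: 0.0
```

Emit:
play_rows(increments=[[[0,0,0.3,0,0,0,1],[0,0,0.6,0,0,0,1],[0,0,0.9,0,0,0,1],[0,0,1,0,0,0,1],[0,0,1,0,0,0,1],[0,0,1,0,0,0,1]]])

```text
time: 9.6
position: [0.506, 0.2136, 0.0843]
tool_rot: [-3.079, 0.617, -0.002]
ft_force: [0.1, -0.5, 0.1]
grip_width: 1.001
grip_force: 0.0
```

```bash
python3 -c "
from h import *
go(.5035,.2133,.080,-22.85)"
```

```text
shift [-0.022  0.013  0.043] turn [-0.001 -0.001  0.002] t 9.6 pos [0.506  0.2136 0.0843] F [ 0.1 -0.5  0.1] q7 -2.45
```

Emit:
play_rows(increments=[[[0,0,0.04,0,0,0,0.5],[0,0,0.04,0,0,0,0.2],[0,0,0.04,0,0,0,-1],[0,0,0.04,0,0,0,-1],[0,0,0.04,0,0,0,-1],[0,0,0.04,0,0,0,-1],[0,0,0.04,0,0,0,-1]]], squeeze=45)

```text
time: 10.3
position: [0.5054, 0.213, 0.079]
tool_rot: [-3.08, 0.617, -0.001]
ft_force: [-0.2, 0.7, 1.2]
grip_width: 0.569
grip_force: 45.0
```

Emit:
play_rows(increments=[[[0,0,0,0,0,0,-1],[0,0,0,0,0,0,-1]]])

```text
time: 10.5
position: [0.5054, 0.213, 0.079]
tool_rot: [-3.08, 0.618, -0.001]
ft_force: [-0.2, -0.2, 1.6]
grip_width: 0.567
grip_force: 45.0
```

```bash
python3 -c "
from h import *
go(.5035,.2133,.080,-22.85)"
```

```text
shift [-0.019  0.005 -0.01 ] turn [-0.    -0.     0.002] t 10.5 pos [0.5054 0.213  0.079 ] F [-0.2 -0.2  1.6] q7 -2.45
```

Emit:
play_rows(increments=[[[0,0,-0.1,0,0,0,-1],[0,0,-0.4,0,0,0,-1],[0,0,-0.7,0,0,0,-1],[0,0,-1,0,0,0,-1],[0,0,-1,0,0,0,-1]]])

```text
time: 11.0
position: [0.5073, 0.2138, 0.1827]
tool_rot: [-3.076, 0.617, -0.01]
ft_force: [1.1, 0.7, -5.8]
grip_width: 0.568
grip_force: 45.0
```

Emit:
play_rows(increments=[[[0.1,0.2,-0.3,0,0,0,-1],[0.2,0.5,-0.6,0,0,0,-1],[0.3,0.8,-0.9,0,0,0,-1],[0.4,1,-1,0,0,0,-1]]])

```text
time: 11.4
position: [0.5038, 0.1027, 0.2798]
tool_rot: [3.079, -0.62, 0.003]
ft_force: [1.2, -0.2, -6.8]
grip_width: 0.571
grip_force: 45.0
```

Emit:
play_rows(increments=[[[0.1,0.3,0,0,0,0,-1],[0.2,0.6,0,0,0,0,-1],[0.4,1,0,0,0,0,-1]]])

```text
time: 11.7
position: [0.5003, -0.0016, 0.2763]
tool_rot: [-3.081, 0.612, 0.007]
ft_force: [2.7, 0.8, -6.5]
grip_width: 0.572
grip_force: 45.0
```

Emit:
play_rows(increments=[[[0.1,0.3,0,0,0,0,-1],[0.2,0.6,0,0,0,0,-1],[0.4,1,0,0,0,0,-1],[0.4,1,0,0,0,0,-1]]])

```text
time: 12.1
position: [0.4984, -0.1184, 0.2765]
tool_rot: [3.071, -0.633, -0.004]
ft_force: [-1.6, -0.3, -6.8]
grip_width: 0.569
grip_force: 45.0
```

```bash
python3 -c "
from h import *
go(.494,-.204,.30,-22.85)"
```

```text
shift [ 0.298  0.805 -0.231] turn [ 0.004  0.001 -0.005] t 12.1 pos [ 0.4984 -0.1184  0.2765] F [-1.6 -0.3 -6.8] q7 -1.79
```

Emit:
play_rows(increments=[[[0.15,0.4,-0.15,0,0,0,-1],[0.3,0.8,-0.23,0,0,0,-1],[0.3,0.8,-0.23,0,0,0,-1],[0.3,0.8,-0.23,0,0,0,-1],[0.3,0.8,-0.23,0,0,0,-1]]])

```text
time: 12.6
position: [0.4967, -0.1941, 0.2999]
tool_rot: [-3.08, 0.616, 0.005]
ft_force: [-1.5, -0.6, -7.0]
grip_width: 0.571
grip_force: 45.0
```

```bash
cat > ball.py <<'E'
from h import *
import sys
n=sys.argv[1];s=ctrl.get_state();im=ctrl.get_image("wrist");cv2.imwrite(f"pics/{n}.png",im[:,:,::-1])
np.savez(n+".npz",position=s["position"],tool_rot=s["tool_rot"]);C=cam("wrist",s)
p=proj(C,(.5402,-.2233,.099));h=cv2.cvtColor(im,cv2.COLOR_RGB2HSV)
m=(h[...,1]<70).astype(np.uint8);r=np.zeros_like(m);cv2.circle(r,tuple(int(v) for v in p),34,1,-1);m&=r
k,l,st,ce=cv2.connectedComponentsWithStats(m);i=1+np.argmax(st[1:,4])
c,_=cv2.findContours((l==i).astype(np.uint8),0,2);q,rad=cv2.minEnclosingCircle(c[0]);print(n,"pred",p,st[i],q,rad,"qd",np.abs(s["qd"]).max())
np.savez(n+".npz",position=s["position"],tool_rot=s["tool_rot"],q=q)
print("ball on z=.099:",onz(C,q,.099),s["position"],s["tool_rot"])
E
python3 ball.py b1
```

```text
b1 pred [293.89265103 136.27656478] [ 277  118   36   37 1030] (293.9705810546875, 136.3431396484375) 18.343263626098633 qd 0.01358728067703214
ball on z=.099: [ 0.5401251  -0.22333902  0.099     ] [ 0.49673515 -0.19412461  0.29987003] [-3.07966786  0.61586291  0.00515695]
```

Emit:
play_rows(increments=[[[0.1,-0.4,0.2,0,0,0,-1],[0.1,-0.5,0.2,0,0,0,-1],[0.1,-0.5,0.2,0,0,0,-1],[0.1,-0.5,0.2,0,0,0,-1],[0.1,-0.5,0.2,0,0,0,-1]]])

```text
time: 13.15
position: [0.5253, -0.1539, 0.2819]
tool_rot: [3.079, -0.618, 0.0]
ft_force: [0.5, -0.9, -6.0]
grip_width: 0.571
grip_force: 45.0
```

```bash
python3 ball.py b2
python3 - <<'E'
from h import *
a=cv2.imread("pics/b1.png");b=cv2.imread("pics/b2.png");cv2.imwrite("pics/c6.png",np.hstack([cv2.resize(a,(400,300)),cv2.resize(b,(400,300))]))
L=[np.load(n+".npz") for n in("b1","b2")];print(tri(*[(cam("wrist",l),l["q"]) for l in L]))
E
```

```text
b2 pred [355.43880428 153.7832019 ] [ 337  135   39   39 1145] (356.0, 154.0) 19.416587829589844 qd 0.008320125492581746
ball on z=.099: [ 0.53986797 -0.22365133  0.099     ] [ 0.52533358 -0.15388386  0.28192487] [ 3.07937588e+00 -6.18381313e-01  9.71118640e-05]
(array([ 0.5403907 , -0.22335884,  0.10121438]), [0.0, 0.0])
```

View pics/c6.png

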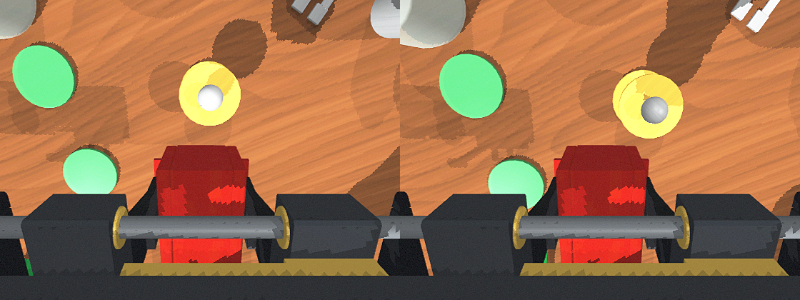

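The ball is at about (294,136) in b1 and (356,154) in b2, the same world place as before, so camera bias is small. The held head's +x face is visible at row ≈204–231, so I'll use it to check the in-hand offset.

Run:
```python
from h import *
for n in("b1","b2"):
    im=cv2.imread(f"pics/{n}.png")[:,:,::-1].copy();L=np.load(n+".npz");C=cam("wrist",L);R=Ro.from_rotvec(L["tool_rot"]).as_matrix()
    col=im[190:250,270:295].mean(1);m=red(im)[:,260:300].mean(1);print(n,"first red row",np.argmax(m>.5)); g=np.diff(col[:,0]);print("face/top edge rows",190+np.argsort(-g)[:4], g.max().round())
    for o in(0,-.002,-.004): print(o,[proj(C,R@np.array([.034+o,0,z])+L["position"]).round(1) for z in(.079,.033)], "sides", [proj(C,R@np.array([.034+o,y,.033])+L["position"]).round(1)[0] for y in(-.025,.025)])
    rr=np.where(red(im)[222])[0];print("red cols row 222",rr.min(),rr.max());rr=np.where(red(im)[236])[0];print("236",rr.min(),rr.max())
l=np.load("b2.npz");print(Ro.from_rotvec(l["tool_rot"]).as_matrix().round(4)); go(.5403+.0019*.9215,-.2234-.0019*.388,.22,-22.85)
```

```text
b1 first red row 203
face/top edge rows [238 201 237 204] 17.0
0 [array([281.5, 199.5]), array([281.7, 233.7])] sides [np.float64(216.8), np.float64(346.5)]
-0.002 [array([281.5, 203.3]), array([281.6, 238.5])] sides [np.float64(217.1), np.float64(346.2)]
-0.004 [array([281.5, 207. ]), array([281.6, 243.2])] sides [np.float64(217.4), np.float64(345.9)]
red cols row 222 216 346
236 216 347
b2 first red row 203
face/top edge rows [238 201 204 237] 19.0
0 [array([281.5, 199.5]), array([281.7, 233.7])] sides [np.float64(216.8), np.float64(346.5)]
-0.002 [array([281.5, 203.3]), array([281.6, 238.5])] sides [np.float64(217.1), np.float64(346.2)]
-0.004 [array([281.5, 207. ]), array([281.6, 243.2])] sides [np.float64(217.4), np.float64(345.9)]
red cols row 222 216 347
236 216 347
[[ 9.225e-01 -3.861e-01 -1.000e-04]
 [-3.861e-01 -9.225e-01 -7.000e-04]
 [ 2.000e-04  7.000e-04 -1.000e+00]]
shift [0.425 0.581 0.621] turn [ 0.    -0.     0.001] t 13.2 pos [ 0.5253 -0.1541  0.2821] F [ 0.4 -0.2 -6.6] q7 -1.71
```

The offset is confirmed at −1.9 mm. Moving over the ball.

Emit:
play_rows(increments=[[[0.2,0.3,0.1,0,0,0,-1],[0.4,0.5,0.2,0,0,0,-1],[0.425,0.58,0.4,0,0,0,-1],[0.425,0.58,0.62,0,0,0,-1],[0.425,0.58,0.62,0,0,0,-1],[0.425,0.58,0.62,0,0,0,-1],[0.425,0.58,0.62,0,0,0,-1]]], squeeze=60)

```text
time: 13.9
position: [0.5434, -0.2233, 0.2216]
tool_rot: [3.08, -0.617, 0.005]
ft_force: [0.2, 0.6, -6.8]
grip_width: 0.574
grip_force: 60.0
```

```bash
python3 -c "
from h import *
go(.5420,-.2241,.195,-22.85)"
```

```text
shift [-0.01   0.013  0.266] turn [-0.    -0.002  0.002] t 13.9 pos [ 0.5434 -0.2233  0.2216] F [ 0.2  0.6 -6.8] q7 -1.57
```

Emit:
play_rows(increments=[[[-0.01,0.01,0.1,0,0,0,-1],[-0.01,0.01,0.18,0,0,0,-1],[-0.01,0.01,0.25,0,0,0,-1],[-0.01,0.01,0.25,0,0,0,-1],[-0.01,0.01,0.25,0,0,0,-1]]])

```text
time: 14.4
position: [0.5411, -0.2236, 0.1945]
tool_rot: [3.08, -0.618, -0.001]
ft_force: [-0.5, 0.8, -6.7]
grip_width: 0.571
grip_force: 60.0
```

```bash
python3 -c "
from h import *
go(.5420,-.2241,.185,-22.85)"
```

```text
shift [0.01  0.001 0.095] turn [0.    0.    0.002] t 14.4 pos [ 0.5411 -0.2236  0.1945] F [-0.5  0.8 -6.7] q7 -1.56
```

Emit:
play_rows(increments=[[[0.01,0,0.04,0,0,0,-1],[0.01,0,0.08,0,0,0,-1],[0.01,0,0.12,0,0,0,-1],[0.01,0,0.12,0,0,0,-1]]])

```text
time: 14.8
position: [0.5417, -0.2239, 0.182]
tool_rot: [-3.08, 0.618, 0.002]
ft_force: [-0.3, 0.0, -7.2]
grip_width: 0.568
grip_force: 60.0
```

Emit:
play_rows(increments=[[[0,0,0.03,0,0,0,-1],[0,0,0.06,0,0,0,-1],[0,0,0.09,0,0,0,-1],[0,0,0.1,0,0,0,-1]]])

```text
time: 15.2
position: [0.5419, -0.224, 0.1724]
tool_rot: [-3.08, 0.618, 0.001]
ft_force: [-0.1, -0.3, -6.5]
grip_width: 0.57
grip_force: 60.0
```

The socket has gone over the ball with no contact force. Continuing gently.

Emit:
play_rows(increments=[[[0,0,0.03,0,0,0,-1],[0,0,0.05,0,0,0,-1],[0,0,0.05,0,0,0,-1]]])

```text
time: 15.5
position: [0.5419, -0.224, 0.1674]
tool_rot: [-3.08, 0.618, 0.001]
ft_force: [-0.0, 0.3, -6.1]
grip_width: 0.567
grip_force: 60.0
```

Emit:
play_rows(increments=[[[0,0,0.03,0,0,0,-1],[0,0,0.03,0,0,0,-1]]])

```text
time: 15.7
position: [0.5425, -0.2245, 0.1652]
tool_rot: [3.08, -0.618, 0.002]
ft_force: [0.4, -0.6, -5.5]
grip_width: 0.564
grip_force: 60.0
```

Emit:
play_rows(increments=[[[0,0,0.03,0,0,0,-1],[0,0,0.03,0,0,0,-1]]])

```text
time: 15.9
position: [0.5432, -0.2247, 0.1627]
tool_rot: [3.08, -0.618, 0.005]
ft_force: [2.4, -1.1, -2.6]
grip_width: 0.571
grip_force: 60.0
```

Emit:
play_rows(increments=[[[-0.008,0,0.02,0,0,0,-1],[-0.008,0,0.03,0,0,0,-1]]])

```text
time: 16.1
position: [0.5429, -0.2245, 0.1602]
tool_rot: [3.079, -0.618, 0.007]
ft_force: [3.6, -2.2, -0.2]
grip_width: 0.568
grip_force: 60.0
```

Emit:
play_rows(increments=[[[0,0,0.02,0,0,0,-1],[0,0,0.02,0,0,0,-1]]])

```text
time: 16.3
position: [0.5426, -0.2243, 0.1581]
tool_rot: [3.08, -0.618, 0.005]
ft_force: [3.1, -1.8, 7.1]
grip_width: 0.573
grip_force: 60.0
```

Emit:
play_rows(increments=[[[0,0,0.02,0,0,0,-1],[0,0,0.02,0,0,0,-1]]])

```text
time: 16.5
position: [0.5426, -0.2244, 0.1581]
tool_rot: [3.08, -0.618, 0.006]
ft_force: [-1.3, 0.4, 15.3]
grip_width: 0.569
grip_force: 60.0
```

Emit:
play_rows(increments=[[[0,0,0.01,0,0,0,-1],[0,0,0.01,0,0,0,-1],[0,0,0.01,0,0,0,-1]]])

```text
time: 16.8
position: [0.5426, -0.2244, 0.158]
tool_rot: [-3.08, 0.618, -0.006]
ft_force: [-3.4, 0.5, 20.7]
grip_width: 0.57
grip_force: 60.0
```

It's on the hard stop at TCP z = 0.158, which matches the sighted collar height (≈0.079). Unload, open, and check that it stays.

Emit:
play_rows(increments=[[[0,0,-0.015,0,0,0,-1],[0,0,-0.025,0,0,0,-1],[0,0,-0.025,0,0,0,0.3],[0,0,-0.025,0,0,0,0.5],[0,0,-0.025,0,0,0,1],[0,0,-0.025,0,0,0,1],[0,0,-0.025,0,0,0,1]]])

```text
time: 17.5
position: [0.541, -0.2235, 0.1558]
tool_rot: [-3.08, 0.618, 0.002]
ft_force: [-0.3, -0.7, -0.2]
grip_width: 0.922
grip_force: 0.0
```

Emit:
play_rows(increments=[[[0,0,-0.3,0,0,0,1],[0,0,-0.6,0,0,0,1],[0,0,-0.9,0,0,0,1],[-0.1,0,-1,0,0,0,1],[-0.3,0,-1,0,0,0,1]]])

```text
time: 18.0
position: [0.5145, -0.2126, 0.2579]
tool_rot: [3.08, -0.618, 0.005]
ft_force: [-0.5, -0.2, -1.0]
grip_width: 0.995
grip_force: 0.0
```

Emit:
play_rows(increments=[[[0,0,-0.3,0,0,0,1],[0,0,-0.6,0,0,0,1],[-0.1,0,-0.9,0,0,0,1],[-0.1,0,-0.9,0,0,0,1],[-0.1,0,-0.9,0,0,0,1],[-0.1,0,-0.9,0,0,0,1]]])

```text
time: 18.6
position: [0.5038, -0.208, 0.3447]
tool_rot: [-3.08, 0.617, 0.004]
ft_force: [-0.3, -0.4, 0.3]
grip_width: 1.003
grip_force: 0.0
```

Run:
```python
from h import *
s=ctrl.get_state();im=ctrl.get_image("wrist");cv2.imwrite("pics/q1.png",im[:,:,::-1])
np.savez("q1.npz",position=s["position"],tool_rot=s["tool_rot"]);C=cam("wrist",s);p=proj(C,(.5403,-.2234,.125));print(s["position"],s["time"],p)
x0,y0=max(0,int(p[0])-90),max(0,int(p[1])-90);print(x0,y0)
d=ctrl.get_image("side")[200:290,255:375];cv2.imwrite("pics/c7.png",np.hstack([cv2.resize(im[y0:y0+180,x0:x0+180][:,:,::-1],(400,400)),cv2.resize(d[:,:,::-1],(400,400),interpolation=2)]))
```

```text
[ 0.50380428 -0.20801708  0.34469626] 18.6 [281.49292526 147.362482  ]
191 57
```

View pics/c7.png

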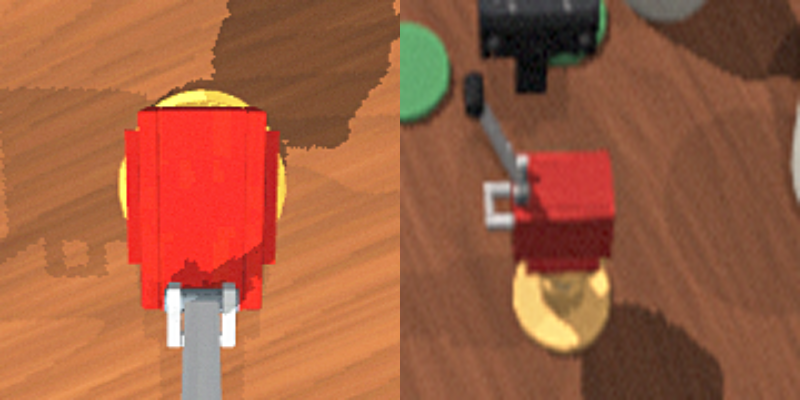

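The head sits upright on the collar with the handle still raised; the roller is at about (277,221) in the side picture. Next, take hold of the roller.

Run:
```python
from h import *
C=cam("wrist",np.load("q1.npz"));P=[onz(C,(191+a*.45,57+b*.45),.125) for a,b in((140,109),(266,109),(142,308),(262,308))];P=np.array(P)
xc=P[:2].mean(0)-P[2:].mean(0);u=xc/np.linalg.norm(xc);o=P.mean(0)+.006*u;print("origin",o,"yaw",np.degrees(np.arctan2(u[1],u[0])),np.linalg.norm(xc),np.linalg.norm(P[0]-P[1]))
r=np.array([.5403,-.2234,0])-.0775*np.array([.9215,-.388,0])+[0,0,.213];print(r,proj(cam("side"),r))
go(r[0],r[1],.264,-22.85)
```

```text
origin [ 0.54134689 -0.2244675   0.125     ] yaw -22.899987060171025 0.0796223029891344 0.04844945270889094
[ 0.46888375 -0.19333     0.213     ] [276.53982064 221.24293031]
shift [-0.378 -0.001  0.808] turn [0.    0.002 0.002] t 18.7 pos [ 0.504  -0.2081  0.3447] F [ 0.6 -0.1 -0.1] q7 -1.61
```

Emit:
play_rows(increments=[[[-0.3,0,0.1,0,0,0,1],[-0.38,0,0.4,0,0,0,1],[-0.38,0,0.7,0,0,0,0.3],[-0.38,0,0.81,0,0,0,0],[-0.38,0,0.81,0,0,0,-1],[-0.38,0,0.81,0,0,0,-1],[-0.38,0,0.81,0,0,0,-1],[-0.38,0,0.81,0,0,0,-1]]], squeeze=8)

```text
time: 19.5
position: [0.4702, -0.194, 0.2666]
tool_rot: [3.08, -0.618, 0.003]
ft_force: [-0.0, 0.1, 0.7]
grip_width: 0.538
grip_force: 0.0
```

Emit:
play_rows(increments=[[[0,0,0,0,0,0,-1],[0,0,0,0,0,0,-1],[0,0,0,0,0,0,-1]]])

```text
time: 19.8
position: [0.4696, -0.1937, 0.2656]
tool_rot: [-3.08, 0.618, -0.001]
ft_force: [0.2, 0.7, 0.8]
grip_width: 0.276
grip_force: 8.0
```

Emit:
play_rows(increments=[[[0.126,0,-0.037,0,0,0,-1],[0.258,0,-0.064,0,0,0,-1],[0.393,0,-0.072,0,0,0,-1],[0.527,0,-0.059,0,0,0,-1],[0.658,0,-0.026,0,0,0,-1]]])

```text
time: 20.3
position: [0.5313, -0.2196, 0.2686]
tool_rot: [3.08, -0.618, 0.003]
ft_force: [-0.6, 0.2, 1.3]
grip_width: 0.276
grip_force: 8.0
```

```bash
cat > arc.py <<'E'
from h import *
s=ctrl.get_state();a=np.radians(-22.85);p=np.array(s["position"])-[.5403,-.2234,.079+.051+.0015]
x=p[0]*np.cos(a)+p[1]*np.sin(a)+.04;z=p[2]-.052;print("theta",np.arctan2(z,x),"r",np.hypot(x,z),"F",np.round(s["ft_force"],1),s["time"])
E
python3 arc.py
```

```text
theta 1.2299450098072948 r 0.09032865977386934 F [-0.6  0.2  1.3] 20.3
```

Emit:
play_rows(increments=[[[0.124,0,0.052,0,0,0,-1],[0.24,0,0.122,0,0,0,-1],[0.343,0,0.208,0,0,0,-1],[0.433,0,0.309,0,0,0,-1],[0.506,0,0.423,0,0,0,-1],[0.562,0,0.545,0,0,0,-1],[0.588,0,0.631,0,0,0,-1],[0.606,0,0.72,0,0,0,-1]]])

```text
time: 21.1
position: [0.5862, -0.2426, 0.195]
tool_rot: [3.08, -0.618, -0.0]
ft_force: [2.1, -1.1, 1.2]
grip_width: 0.275
grip_force: 8.0
```

```bash
python3 arc.py
```

```text
theta 0.12718686540292554 r 0.09045830257320106 F [ 2.1 -1.1  1.2] 21.1
```

Emit:
play_rows(increments=[[[0,0,0.04,0,0,0,-1],[0.005,0,0.08,0,0,0,-1],[0.005,0,0.1,0,0,0,-1],[0.005,0,0.11,0,0,0,-1],[0.005,0,0.11,0,0,0,-1]]])

```text
time: 21.6
position: [0.5866, -0.2427, 0.1852]
tool_rot: [3.08, -0.618, 0.001]
ft_force: [2.7, -2.1, -0.5]
grip_width: 0.279
grip_force: 8.0
```

Emit:
play_rows(increments=[[[0,0,0.02,0,0,0,-1],[0,0,0.02,0,0,0,-1],[0,0,0.02,0,0,0,-1]]])

```text
time: 21.9
position: [0.5867, -0.2428, 0.1835]
tool_rot: [3.08, -0.618, 0.001]
ft_force: [2.8, -1.9, 2.0]
grip_width: 0.272
grip_force: 8.0
```

```bash
python3 arc.py
```

```text
theta 0.0003392093599620725 r 0.09028256640585439 F [ 2.8 -1.9  2. ] 21.9
```

Nearly down. Pressing until the stop is felt.

Emit:
play_rows(increments=[[[0,0,0.02,0,0,0,-1],[0,0,0.02,0,0,0,-1],[0,0,0.02,0,0,0,-1]]])

```text
time: 22.2
position: [0.5868, -0.2428, 0.1826]
tool_rot: [-3.08, 0.618, -0.002]
ft_force: [0.6, -1.4, 8.5]
grip_width: 0.276
grip_force: 8.0
```

Emit:
play_rows(increments=[[[0,0,0.02,0,0,0,-1],[0,0,0.02,0,0,0,-1],[0,0,0.02,0,0,0,-1]]])

```text
time: 22.5
position: [0.5868, -0.2428, 0.181]
tool_rot: [-3.08, 0.618, -0.002]
ft_force: [1.4, -1.1, 11.1]
grip_width: 0.276
grip_force: 8.0
```

The stop is felt at about 11 N. The last millimetre was probably the pads slipping on the roller. Release, back off and check.

Emit:
play_rows(increments=[[[0,0,-0.04,0,0,0,-1],[0,0,-0.04,0,0,0,0.2],[0,0,-0.04,0,0,0,1],[0,0,-0.04,0,0,0,1],[0,0,-0.04,0,0,0,1],[0,0,-0.4,0,0,0,1],[0,0,-0.8,0,0,0,1],[-0.2,0,-1,0,0,0,1]]])

```text
time: 23.3
position: [0.5699, -0.2356, 0.282]
tool_rot: [3.079, -0.618, 0.007]
ft_force: [0.0, 0.4, 1.1]
grip_width: 0.827
grip_force: 0.0
```

Emit:
play_rows(increments=[[[-0.4,0,-0.3,0,0,0,1],[-0.7,0,-0.6,0,0,0,1],[-0.7,0,-0.6,0,0,0,1],[-0.7,0,-0.6,0,0,0,1],[-0.7,0,-0.6,0,0,0,1]]])

```text
time: 23.8
position: [0.5035, -0.2078, 0.3378]
tool_rot: [-3.08, 0.618, 0.003]
ft_force: [0.2, -0.2, 0.4]
grip_width: 0.995
grip_force: 0.0
```

Run:
```python
from h import *
s=ctrl.get_state();im=ctrl.get_image("wrist");cv2.imwrite("pics/z1.png",im[:,:,::-1]);C=cam("wrist",s)
d=ctrl.get_image("side");e=ctrl.get_image("scene");print(s["position"],s["time"])
np.savez("z1.npz",position=s["position"],tool_rot=s["tool_rot"])
a=np.radians(-22.85);xh=np.array([np.cos(a),np.sin(a),0]);o=np.array([.5403,-.2234,.079])
for th in(0,.05,.1):
    r=o+xh*(-.04+.09*np.cos(th))+[0,0,.052+.09*np.sin(th)];print(th,[proj(c,r).round(1) for c in(C,cam("side"),cam("scene"))])
def crop(im,c,k,w):
    p=proj(c,o+[0,0,.03]).astype(int);x,y=max(0,p[0]-w),max(0,p[1]-w);print(x,y);return cv2.resize(im[y:y+2*w,x:x+2*w][:,:,::-1],(k,k),interpolation=2)
c=np.hstack([crop(d,cam("side"),400,40),crop(e,cam("scene"),400,40)]);cv2.imwrite("pics/c8.png",c)
h=cv2.cvtColor(im,cv2.COLOR_RGB2HSV);r=np.zeros(im.shape[:2],np.uint8);p=proj(C,o+xh*.05+[0,0,.052]);cv2.circle(r,tuple(int(v) for v in p),26,1,-1)
m=r&((h[...,1]<80)&(h[...,2]<100)).astype(np.uint8);k,l,st,ce=cv2.connectedComponentsWithStats(m);print("roller wrist",ce[1+np.argmax(st[1:,4])])
```

```text
[ 0.50346606 -0.20779196  0.33783294] 23.8
0 [array([281.8,  87.3]), array([324.4, 239.3]), array([228.8, 218.2])]
0.05 [array([281.8,  87.4]), array([324.5, 238.3]), array([228.7, 216.9])]
0.1 [array([281.8,  87.7]), array([324.5, 237.3]), array([228.5, 215.5])]
265 204
186 174
roller wrist [281.97682709  86.11229947]
```

View pics/c8.png

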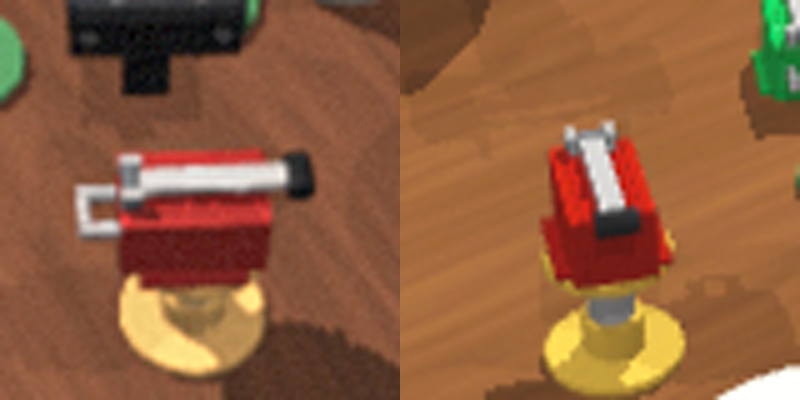

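The handle lies flat: the roller is at side (325,239) and scene (229.6,218), matching the predicted locked pixels. One gentle press from above with closed fingers, inside the collar's radius, will make sure.

```bash
python3 -c "
from h import *
go(.5652,-.2339,.212,-22.85)"
```

```text
shift [0.672 0.002 1.252] turn [0.    0.002 0.002] t 23.95 pos [ 0.5036 -0.2079  0.3374] F [-0.3  0.5 -0.6] q7 -1.61
```

Emit:
play_rows(increments=[[[0.35,0,0.2,0,0,0,-1],[0.67,0,0.4,0,0,0,-1],[0.67,0,0.6,0,0,0,-1],[0.67,0,0.7,0,0,0,-1],[0.67,0,0.7,0,0,0,-1],[0.67,0,0.7,0,0,0,-1],[0.67,0,0.7,0,0,0,-1],[0.67,0,0.7,0,0,0,-1]]])

```text
time: 24.75
position: [0.5656, -0.2339, 0.2705]
tool_rot: [3.08, -0.618, 0.004]
ft_force: [-1.0, 0.3, -0.3]
grip_width: 0.355
grip_force: 0.0
```

Emit:
play_rows(increments=[[[0,0,0.2,0,0,0,-1],[0,0,0.4,0,0,0,-1],[0,0,0.5,0,0,0,-1],[0,0,0.55,0,0,0,-1],[0,0,0.55,0,0,0,-1]]])

```text
time: 25.25
position: [0.5653, -0.2337, 0.214]
tool_rot: [-3.08, 0.618, 0.0]
ft_force: [-0.3, -0.1, -0.3]
grip_width: 0.012
grip_force: 0.0
```

Emit:
play_rows(increments=[[[0,0,0.03,0,0,0,-1],[0,0,0.05,0,0,0,-1],[0,0,0.05,0,0,0,-1]]])

```text
time: 25.55
position: [0.5654, -0.2338, 0.2092]
tool_rot: [3.08, -0.618, 0.001]
ft_force: [0.1, -0.8, 0.1]
grip_width: 0.006
grip_force: 0.0
```

Emit:
play_rows(increments=[[[0,0,0.02,0,0,0,-1],[0,0,0.03,0,0,0,-1],[0,0,0.03,0,0,0,-1]]])

```text
time: 25.85
position: [0.5653, -0.2338, 0.2058]
tool_rot: [3.08, -0.618, -0.0]
ft_force: [0.1, 0.5, 0.1]
grip_width: 0.007
grip_force: 0.0
```

Emit:
play_rows(increments=[[[0,0,0.015,0,0,0,-1],[0,0,0.03,0,0,0,-1],[0,0,0.03,0,0,0,-1]]])

```text
time: 26.15
position: [0.5655, -0.2339, 0.2041]
tool_rot: [-3.08, 0.618, -0.001]
ft_force: [-2.4, 0.4, 5.1]
grip_width: 0.007
grip_force: 2.6
```

Emit:
play_rows(increments=[[[0,0,0.015,0,0,0,-1],[0,0,0.02,0,0,0,-1],[0,0,0.02,0,0,0,-1]]])

```text
time: 26.45
position: [0.5656, -0.2339, 0.2037]
tool_rot: [-3.08, 0.618, -0.002]
ft_force: [-3.8, 1.8, 12.1]
grip_width: 0.004
grip_force: 6.2
```

The bar is hard at z = 0.134, exactly the locked height. Back off clear and hand in.

Emit:
play_rows(increments=[[[0,0,-0.2,0,0,0,-1],[0,0,-0.6,0,0,0,-1],[0,0,-1,0,0,0,-1],[0,0,-1,0,0,0,-1],[0,0,-1,0,0,0,-1]]])

```text
time: 26.95
position: [0.5657, -0.234, 0.302]
tool_rot: [3.08, -0.618, 0.004]
ft_force: [-0.8, -0.3, 0.1]
grip_width: 0.003
grip_force: 0.0
```

```bash
python3 -c "
from h import *
i=ctrl.get_image('side');m=red(i);k,l,st,ce=cv2.connectedComponentsWithStats(m);j=1+np.argmax(st[1:,4]);print(st[j],ce[j])
print(ctrl.get_state()['position']);print(ctrl.close_job())"
```

```text
[288 243  31  18 463] [304.09719222 251.59179266]
[ 0.56506324 -0.23362523  0.30041635]
the job is handed in; nothing more can be done
None
```

The red opener head is home on the collar, its handle is pressed down and locked, and the arm is clear; I handed the job in at about 27 s, and the highest push I read on the mount was about 27 N (under 3 kg).

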